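Show which blank the customer's key is cut from

ROBOT

A 6-joint arm with a two-finger parallel gripper is mounted at the origin on the work surface. World frame = base frame: x ahead of the robot, y to its left, z up, the work surface at z = 0. Lengths are in m, angles in degrees, forces in N, time in s.
With the tool pointing down it reaches from about 0.375 to 0.9 m from the base axis. Payload 3.1 kg.
Tool frame: the origin (TCP) lies at the very end of the fingers, on their centre line; the grasp point (between the pads) lies grip_point_offset behind it (grip_point_offset is the distance from the TCP to the grasp point, in m); z points along the fingers, y is the line along which they close (so a half turn about z gives the same grasp; the last joint's range is limited). The gripper opens to 87 mm and grips with 3 to 60 N. Pads are 19 mm wide; open, the fingers measure 117 mm over their backs; the gripper's body (75 mm by 190 mm) begins 51 mm behind the grasp point.
Start: joints at [-10.227, 30.224, 82.088, -0, 67.689, -10.227], TCP at [0.625, 0, 0.223] pointing down, gripper open.
Joint ranges: [-176.69, 176.69], [-43.24, 126.21], [12.49, 139.97], [-82, 262], [0, 151.66], [-163.58, 163.58]. Speed limits (degrees/s): [159.86, 159.86, 180, 180, 180, 180].

INTERFACE

Orientations are given as a 3x3 rotation matrix whose columns are the frame's x, y, z axes.
In Python, from rig import * gives the robot as it stands.
- The arm moves only by the tool move_arm, never from a script. Its argument "increments" is a list of rows, each a list of 3 entries, a list of its own where there are three numbers: the shift along the tool's x, y, z in units of 30 mm (1.0 is 30 mm), then the turn, a rotation vector about the tool's x, y, z in units of 120 degrees (1.0 is 120 degrees), then the closure, from 0 (fully open) to 1 (shut). A call has 1 to 20 rows; each row shifts and turns the commanded pose from where the row before left it, along the tool's axes as they then stand; what a row does not reach is not made up. A row lasts 1/12 s, in which the tool goes at most 41.7 mm and 7.16 degrees, less where a joint would pass 70% of its speed; a pose out of reach is approached as far as the arm can. A call with a number of a shift or a turn outside -1 to 1 is refused whole. A call with a gripper value outside its range is refused whole. The fingers move at their own pace and stop on an object; the grip force is fixed at half the most. Time passes only in rows, so rows that do not move let the fingers close. It gives the time, the measured TCP pose, the force, the opening and the grip force at its end, in the units of the state.
- read_state(): the state, without advancing time (a new reading comes with each control period).
- capture(name): name is "scene" or "side" or "wrist"; returns a dict with "img" (480x640x3 uint8, red, green, blue), "mtx" (3x3 intrinsics, pixels), "eye" and "rotation" of the camera in the world. Camera axes: x right, y down, z forward; pixel columns grow to the right and rows downward; lengths in m; the calibration is good to about 2 mm. A picture is of the moment at which its call begins. There is no depth.
- hand_in(): hands the job in; it is judged then, once.
Trained networks look in a picture, given as the dict that the camera call returned (one of the last four; its "shot" number tells which), for a name from the list of things; names that differ only in an ending like _2 or _b are one class to them, and where a whole thing is asked for, a point or a joint stands for the part that bears it (a point fixed in the world has none). Each returns a list of dicts, best first, with "confidence" (0 to 1); they miss things now and then, are a little off and sometimes report something else, mostly with a low value. They report only what shows in the picture. A call takes as long as a camera call. They do not tell look-alikes from the thing itself.
- search_frame(picture, label): "extent" ([left, top, right, bottom] as shares, 0 to 1, of the picture: columns of its width, rows of its height, round what is visible of it).
- pinpoint(picture, label): "xy" ([column, row] as shares, 0 to 1, of the picture: columns of its width, rows of its height: a listed point, or the origin of a listed thing).
The state is a dict: "time_s": time; "joint_positions": joint angles; "qvel": joint speeds; "tau": joint torques, N m; "position": TCP position; "tcp_rot": TCP orientation; "force": force on the tool from outside, world axes, zero at the start; "moment": the same for the moment, N m; "opening": opening from 0.0 (shut) to 1.0 (fully open); "grasp_force": force on a finger pad.
Only numpy, scipy, OpenCV 4.12 (cv2) and the standard library are available. Lean on these libraries where they do the work, as an engineer would, in place of code of your own. Each camera call takes 0.05 s, during which the arm holds its last target. There are 200 camera calls.

TASK

Show the customer which blank her key will be cut from: point at the head of her key, which lies on the rubber mat, then at the head of the blank of the same shape in the wooden tray, two seconds each, and finish while still pointing at the blank. Point with the fingertips from straight above, two or three centimetres over the key's head, and touch and move nothing.

Things in the scene. Friction and masses are not known exactly. Their poses are not given: they have to be found in the camera images.
- key_round_head (a point): Cut steel key (round disc head 26 mm across, 58 mm long overall); the point is the centre of the head, on its upper face (3 mm above what the key lies on; key lies flat). Its x axis runs from the head towards the tip, z up. One of the three cut keys lies on the rubber mat (the customer's), the other two in the black dish (finished jobs); which one varies.
- key_rect_head (a point): Cut steel key (wide rectangular head 32 mm across and 22 mm along the key, 58 mm long overall); the point is the centre of the head, on its upper face (3 mm above what the key lies on; key lies flat). Its x axis runs from the head towards the tip, z up. One of the three cut keys lies on the rubber mat (the customer's), the other two in the black dish (finished jobs); which one varies.
- key_lever_head (a point): Cut steel key (long lever-lock key, 85 mm overall: ring-shaped head 30 mm across with an open middle, round 6 mm shank, square bit at the far end); the point is the centre of the head, on its upper face (5 mm above what the key lies on; key lies flat). Its x axis runs from the head towards the tip, z up. One of the three cut keys lies on the rubber mat (the customer's), the other two in the black dish (finished jobs); which one varies.
- blank_round_head (a point): Uncut steel key blank (round disc head 26 mm across, 58 mm long overall), loose, lying flat in one compartment of the wooden tray, head towards the robot; which compartment varies. The point is the centre of the head, on its upper face (3 mm above the tray floor). Its x axis runs from the head towards the tip, z up.
- blank_rect_head (a point): Uncut steel key blank (wide rectangular head 32 mm across and 22 mm along the key, 58 mm long overall), loose, lying flat in one compartment of the wooden tray, head towards the robot; which compartment varies. The point is the centre of the head, on its upper face (3 mm above the tray floor). Its x axis runs from the head towards the tip, z up.
- blank_clover_head (a point): Uncut steel key blank (head of three round lobes (cloverleaf, 35 mm across), 59 mm long overall), loose, lying flat in one compartment of the wooden tray, head towards the robot; which compartment varies. The point is the centre of the head, on its upper face (3 mm above the tray floor). Its x axis runs from the head towards the tip, z up. No cut key has this head.
- blank_lever_head (a point): Uncut steel key blank (long lever-lock key, 85 mm overall: ring-shaped head 30 mm across with an open middle, round 6 mm shank, square bit at the far end), loose, lying flat in one compartment of the wooden tray, head towards the robot; which compartment varies. The point is the centre of the head, on its upper face (5 mm above the tray floor). Its x axis runs from the head towards the tip, z up.
- mat: Black rubber mat, 130 (x) by 190 (y) by 4 mm, fixed on the bench to the robot's right. Origin: centre of its underside. The customer's key lies on its left half, the customer's brass lock cylinder on its right half. A screwdriver lies on the bench right of the mat and a caliper on the robot's side of it, both under 40 mm high.
- tray: Shallow wooden tray, 118 (x) by 244 (y) mm, fixed, floor 4 mm thick, rim and three dividers 14 mm high making four compartments 60 mm apart in a row along its y. One blank in each. Origin: centre of its underside.
- dish: Shallow black plastic dish, 204 (x) by 104 (y) mm, rim 12 mm high, floor 4 mm, fixed left of the tray: the two finished keys lie in it, one behind the other. Origin: centre of its underside. Left of the dish, at least 150 mm left of the tray, stands the fixed key-cutting machine (300 by 360 mm, 180 mm high, its work lamp 290 mm).
- padlock: Brass padlock standing upright, 45 mm wide, 22 mm thick, 69 mm high with its shackle. Origin: centre of its underside.
- long_padlock: Steel padlock with a long shackle, standing upright beyond the tray, 40 mm wide, 96 mm high. Origin: centre of its underside.
- cylinder: Brass profile lock cylinder lying on its side on the mat, 68 by 37 mm, 17 mm high. Origin: centre of its underside.
- brush: Hand brush lying beyond the mat, 180 mm long, under 50 mm high. Origin: on its underside.
- oil: Oil bottle, 40 mm across, 120 mm high, standing beyond the tray. Origin: centre of its underside.
Mind the look-alikes: they are no part of the job. Leave any turquoise or yellow look-alike of the part that bears key_round_head alone.

How it is judged (in metres and radians):
On the way, in this order (a step that is already met when the one before it is completed fails the run):
1. the fingertips dwell just above the head of the customer's key on the mat (((horizontal distance between key_round_head and mat below 0.1 m and horizontal distance between the grasp point and key_round_head below 0.018 m and z of the grasp point in the frame of key_round_head between 0.02 and 0.068 m) or (horizontal distance between key_rect_head and mat below 0.1 m and horizontal distance between the grasp point and key_rect_head below 0.018 m and z of the grasp point in the frame of key_rect_head between 0.02 and 0.068 m) or (horizontal distance between key_lever_head and mat below 0.1 m and horizontal distance between the grasp point and key_lever_head below 0.018 m and z of the grasp point in the frame of key_lever_head between 0.02 and 0.068 m))), for 1.5 s.
2. the fingertips dwell just above the head of the blank of the same shape (((horizontal distance between key_round_head and mat below 0.1 m and horizontal distance between the grasp point and blank_round_head below 0.018 m and z of the grasp point in the frame of blank_round_head between 0.02 and 0.068 m) or (horizontal distance between key_rect_head and mat below 0.1 m and horizontal distance between the grasp point and blank_rect_head below 0.018 m and z of the grasp point in the frame of blank_rect_head between 0.02 and 0.068 m) or (horizontal distance between key_lever_head and mat below 0.1 m and horizontal distance between the grasp point and blank_lever_head below 0.018 m and z of the grasp point in the frame of blank_lever_head between 0.02 and 0.068 m))), for 1 s.
At the end, for the whole second after the job is handed in: The fingertips still point at the head of the blank with the same shape as the cut key on the mat: the point between the finger pads is within 18 mm sideways of the head's centre and 20 to 68 mm above it (fingertips up to about 45 mm above it); every key and blank lies within 6 mm of where it was (((horizontal distance between key_round_head and mat below 0.1 m and horizontal distance between the grasp point and blank_round_head below 0.018 m and z of the grasp point in the frame of blank_round_head between 0.02 and 0.068 m) or (horizontal distance between key_rect_head and mat below 0.1 m and horizontal distance between the grasp point and blank_rect_head below 0.018 m and z of the grasp point in the frame of blank_rect_head between 0.02 and 0.068 m) or (horizontal distance between key_lever_head and mat below 0.1 m and horizontal distance between the grasp point and blank_lever_head below 0.018 m and z of the grasp point in the frame of blank_lever_head between 0.02 and 0.068 m)) and distance of each of key_round_head, key_rect_head, key_lever_head, blank_round_head, blank_rect_head, blank_clover_head, blank_lever_head from where it was at the start of the episode below 0.006 m); the robot touches nothing.
It fails at once if the robot touches something (contact force between any of the arm, the fingers and anything else above 0.3 N).
It fails at once if a key or a blank is moved or lifted (distance of any of key_round_head, key_rect_head, key_lever_head, blank_round_head, blank_rect_head, blank_clover_head, blank_lever_head from where it was at the start of the episode above 0.006 m).
It fails at once if a padlock, the lock cylinder, the brush or the oil bottle is moved (distance of any of padlock, long_padlock, cylinder, brush, oil from where it was at the start of the episode above 0.01 m).
It also fails if it takes over 40 s, if anything falls off the work surface, if the arm or the gripper's body presses on something with over 40 N, if the wrist force passes 120 N, or if a joint passes its speed limit or range.

## Working session

There is one attempt and no reset: what is moved stays moved. The work goes in short steps, Python scripts to look and compute and a tool call to move; the robot and the scene stay as the last step left them, time stands still between calls to the robot, and variables do not carry over. Pictures are saved under pics/ and viewed, at most 10 in all, crops included, and the job is handed in when it is done.

Besides the shell and the picture viewer there is one more tool, called after "Request:" as a command line: name --argument value ..., lists and objects as JSON in quotes. move_arm: Moves the arm, as the interface text tells. Its arguments: {"type":"object","properties":{"increments":{"type":"array"}},"required":["increments"]}

```bash
mkdir -p pics
cat > h.py <<'E'
from rig import *
import numpy as np, cv2
def ground(p,xy,z):
    u=np.array([xy[0]*640,xy[1]*480,1.0]); d=np.array(p["rotation"])@(np.linalg.inv(p["mtx"])@u)
    e=np.array(p["eye"]); return e+d*(z-e[2])/d[2]
E
python3 - <<'E'
from h import *
s=read_state(); print(s["time_s"],s["position"],s["tcp_rot"]); 
try: print(grip_point_offset)
except Exception as e: print(e)
for c in("scene","side"):
    p=capture(c); cv2.imwrite(f"pics/{c}.png",p["img"][:,:,::-1]); print(c,p["eye"])
    for n,z in [("key_round_head",.007),("key_rect_head",.007),("key_lever_head",.009),("blank_round_head",.007),("blank_rect_head",.007),("blank_clover_head",.007),("blank_lever_head",.009),("mat",0),("tray",0),("dish",0)]:
        for r in pinpoint(p,n)[:3]: print(n,round(r["confidence"],2),np.round(np.array(r["xy"])*[640,480]),ground(p,r["xy"],z).round(3))
E
```

```text
0.0 [6.24282856e-01 1.64096107e-04 2.21580504e-01] [[-6.40560517e-05  9.99997791e-01 -2.10111296e-03]
 [ 9.99999926e-01  6.48517688e-05  3.78646235e-04]
 [ 3.78781659e-04 -2.10108855e-03 -9.99997721e-01]]
0.0187
scene [ 1.20910125 -0.24001485  0.83963242]
key_round_head 0.76 [239. 284.] [ 0.602 -0.188  0.007]
key_round_head 0.53 [164. 264.] [ 0.515 -0.31   0.007]
key_round_head 0.48 [330. 335.] [ 0.753 -0.066  0.007]
key_rect_head 0.59 [465. 190.] [0.517 0.311 0.007]
key_lever_head 0.47 [441. 157.] [0.413 0.307 0.009]
blank_round_head 0.67 [362. 241.] [0.578 0.059 0.007]
blank_rect_head 0.81 [330. 253.] [ 0.586 -0.008  0.007]
blank_clover_head 0.6 [385. 231.] [0.569 0.11  0.007]
blank_lever_head 0.77 [412. 216.] [0.549 0.175 0.009]
blank_lever_head 0.29 [363. 244.] [0.588 0.058 0.009]
mat 0.96 [142. 279.] [ 0.532 -0.353 -0.   ]
tray 0.67 [376. 246.] [0.593 0.083 0.   ]
dish 0.92 [458. 183.] [0.489 0.312 0.   ]
side [ 0.00082612 -0.69130294  0.78178351]
key_round_head 0.88 [361. 422.] [ 0.376 -0.362  0.007]
key_round_head 0.7 [338. 316.] [ 0.494 -0.184  0.007]
key_round_head 0.69 [379. 294.] [ 0.587 -0.195  0.007]
key_rect_head 0.45 [195. 187.] [0.516 0.315 0.007]
key_lever_head 0.74 [151. 209.] [0.399 0.304 0.009]
blank_round_head 0.61 [340. 193.] [0.746 0.081 0.007]
blank_round_head 0.56 [288. 232.] [0.573 0.054 0.007]
blank_rect_head 0.54 [311. 244.] [ 0.584 -0.007  0.007]
blank_rect_head 0.53 [290. 231.] [0.578 0.052 0.007]
blank_clover_head 0.65 [270. 216.] [0.578 0.12  0.007]
blank_lever_head 0.5 [247. 208.] [0.556 0.173 0.009]
mat 0.89 [425. 367.] [ 0.529 -0.356  0.   ]
tray 0.62 [283. 221.] [0.592 0.094 0.   ]
dish 0.85 [185. 197.] [0.482 0.306 0.   ]
```

View pics/scene.png

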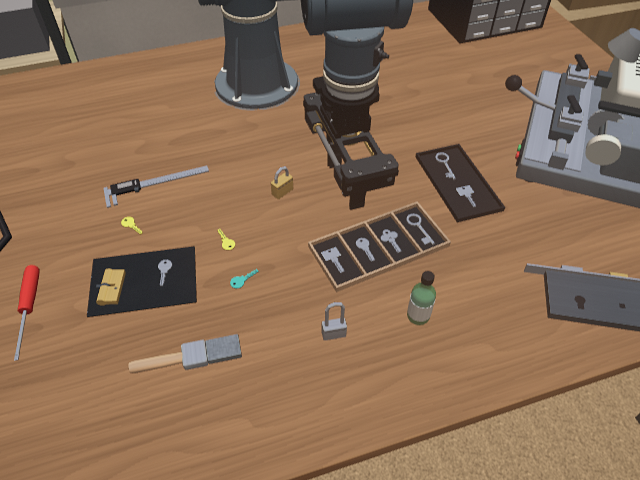

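View pics/side.png

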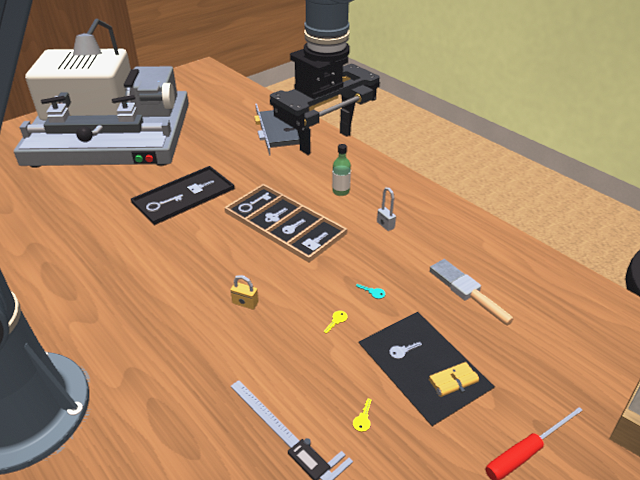

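The scene shows a steel key on the mat at (165,265) and look-alikes at (131,224) yellow, (228,240) yellow and (243,278) turquoise. The finished keys lie in the dish: lever at (443,158) and rect at (466,193). The tray holds rect (333,258), round (365,247), clover (390,238) and lever (418,226). The customer's key is the one at (165,265), since it is the only steel key on the mat. It looks round-headed, so I'll confirm that in one crop.

Run:
```python
from h import *
a=cv2.imread("pics/scene.png");b=cv2.imread("pics/side.png")
c=lambda i,x,y:cv2.resize(i[y:y+75,x:x+100],(400,300),interpolation=cv2.INTER_CUBIC)
cv2.imwrite("pics/crop.png",np.vstack([np.hstack([c(a,115,228),c(a,315,205)]),np.hstack([c(b,350,315),c(b,240,190)])]))
p=capture("side"); print(ground(p,(399/640,352/480),.007),ground(p,(288/640,232/480),.007))
for n in("padlock","key_round_head"):
    for r in pinpoint(p,n): print(n,r["confidence"],np.array(r["xy"])*[640,480],ground(p,r["xy"],0))
```

```text
[ 0.51468536 -0.31015906  0.007     ] [0.57273226 0.05228591 0.007     ]
padlock 0.96 [246.016 307.296] [ 0.38727009 -0.05627708  0.        ]
padlock 0.3 [182.592 196.512] [0.47918283 0.31045453 0.        ]
key_round_head 0.72 [340.928 315.888] [ 0.50151775 -0.18384038  0.        ]
key_round_head 0.65 [400.704 350.016] [ 0.52456395 -0.30573618  0.        ]
key_round_head 0.59 [380.096 290.976] [ 0.59824002 -0.18635626  0.        ]
```

View pics/crop.png

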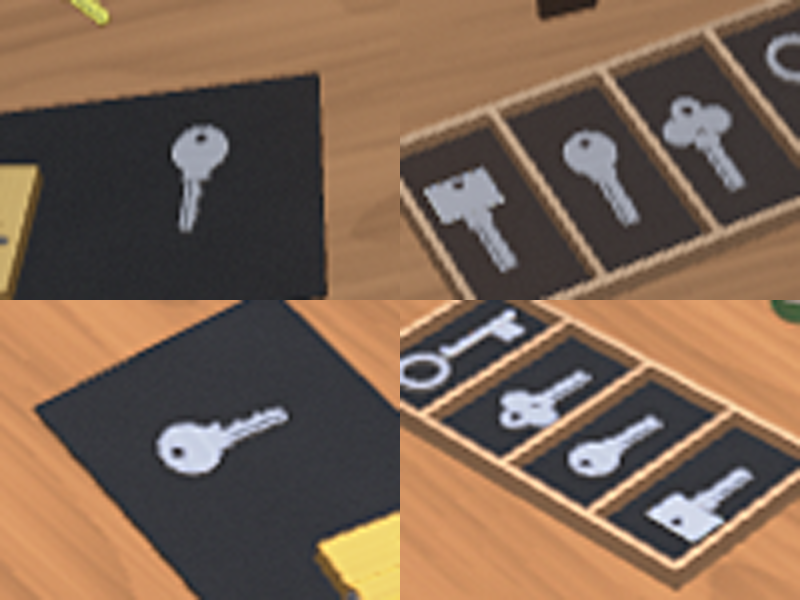

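The customer's key at (165,265) is round-headed, and the blank that matches it is at (363,243). I'll move above the mat at the present height with the fingers nearly shut, then look with the wrist camera.

Request:
move_arm --increments '[[[-0.3,-0.1,0],[0,0,0],0.85],[[-0.6,-0.2,0],[0,0,0],0.85],[[-0.6,-0.2,0],[0,0,0],0.85],[[-0.6,-0.2,0],[0,0,0],0.85],[[-0.6,-0.2,0],[0,0,0],0.85],[[-0.6,-0.2,0],[0,0,0],0.85],[[-0.6,-0.2,0],[0,0,0],0.85],[[-0.6,-0.2,0],[0,0,0],0.85],[[-0.6,-0.2,0],[0,0,0],0.85],[[-0.6,-0.2,0],[0,0,0],0.85],[[-0.6,-0.2,0],[0,0,0],0.85],[[-0.6,-0.2,0],[0,0,0],0.85],[[-0.6,-0.2,0],[0,0,0],0.85],[[-0.6,-0.2,0],[0,0,0],0.85],[[-0.6,-0.2,0],[0,0,0],0.85],[[-0.6,-0.2,0],[0,0,0],0.85],[[-0.6,-0.2,0],[0,0,0],0.85],[[-0.4,-0.3,0],[0,0,0],0.85],[[0,0,0],[0,0,0],0.85],[[0,0,0],[0,0,0],0.85]]'

```text
time_s: 2.92
position: [0.5163, -0.3097, 0.2225]
tcp_rot: [[0.002, 1.0, -0.0], [1.0, -0.002, 0.001], [0.001, -0.0, -1.0]]
force: [1.2, -0.1, -1.0]
opening: 0.149
grasp_force: 0.0
```

Run:
```python
from h import *
s=read_state(); print(s["time_s"],s["position"],s["opening"],s["tcp_rot"].round(3) if hasattr(s["tcp_rot"],"round") else s["tcp_rot"])
p=capture("wrist"); cv2.imwrite("pics/w1.png",p["img"][:,:,::-1])
for r in pinpoint(p,"key_round_head"):
    g=ground(p,r["xy"],.007); d=g-s["position"]; print(r["confidence"],np.array(r["xy"])*[640,480],g, "units",(np.array(s["tcp_rot"]).T@(d+[0,0,.028])/.03).round(2))
```

```text
2.9167 [ 0.51628672 -0.30968504  0.22246679] 0.14855259772760435 [[ 0.002  1.    -0.   ]
 [ 1.    -0.002  0.001]
 [ 0.001 -0.    -1.   ]]
0.97 [396.992  80.112] [ 0.58808985 -0.18797455  0.007     ] units [4.06 2.39 6.25]
0.87 [318.784 207.216] [ 0.5140837  -0.30900431  0.007     ] units [ 0.02 -0.07  6.25]
0.72 [300.48   75.888] [ 0.49736823 -0.1840669   0.007     ] units [ 4.18 -0.64  6.25]
0.64 [190.08 255.12] [ 0.37708979 -0.3603123   0.007     ] units [-1.7  -4.64  6.25]
```

View pics/w1.png

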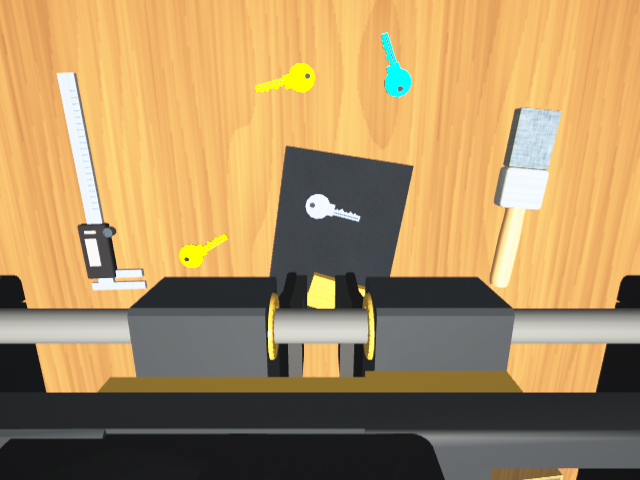

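The wrist view shows the customer's round-headed steel key on the mat, head at (318,207), 2 mm from directly below the fingertips. I'll go down and dwell there for over 2 s.

Request:
move_arm --increments '[[[0,-0.07,0.3],[0,0,0],0.85],[[0,0,0.7],[0,0,0],0.85],[[0,0,0.8],[0,0,0],0.85],[[0,0,0.8],[0,0,0],0.85],[[0,0,0.8],[0,0,0],0.85],[[0,0,0.8],[0,0,0],0.85],[[0,0,0.7],[0,0,0],0.85],[[0,0,0.6],[0,0,0],0.85],[[0,0,0.4],[0,0,0],0.85],[[0,0,0.2],[0,0,0],0.85],[[0,0,0.1],[0,0,0],0.85],[[0,0,0],[0,0,0],0.85],[[0,0,0],[0,0,0],0.85],[[0,0,0],[0,0,0],0.85],[[0,0,0],[0,0,0],0.85],[[0,0,0],[0,0,0],0.85],[[0,0,0],[0,0,0],0.85],[[0,0,0],[0,0,0],0.85],[[0,0,0],[0,0,0],0.85],[[0,0,0],[0,0,0],0.85]]'

```text
time_s: 4.68
position: [0.5149, -0.309, 0.0366]
tcp_rot: [[0.0, 1.0, 0.0], [1.0, -0.0, -0.0], [-0.0, 0.0, -1.0]]
force: [-0.4, 1.6, 0.3]
opening: 0.146
grasp_force: 0.0
```

Request:
move_arm --increments '[[[0,0,0],[0,0,0],0.85],[[0,0,0],[0,0,0],0.85],[[0,0,0],[0,0,0],0.85],[[0,0,0],[0,0,0],0.85],[[0,0,0],[0,0,0],0.85],[[0,0,0],[0,0,0],0.85],[[0,0,0],[0,0,0],0.85],[[0,0,0],[0,0,0],0.85],[[0,0,0],[0,0,0],0.85],[[0,0,0],[0,0,0],0.85],[[0,0,0],[0,0,0],0.85],[[0,0,0],[0,0,0],0.85],[[0,0,0],[0,0,0],0.85],[[0,0,0],[0,0,0],0.85],[[0,0,0],[0,0,0],0.85],[[0,0,0],[0,0,0],0.85],[[0,0,0],[0,0,0],0.85],[[0,0,0],[0,0,0],0.85],[[0,0,0],[0,0,0],0.85],[[0,0,0],[0,0,0],0.85]]'

```text
time_s: 6.35
position: [0.5149, -0.309, 0.0365]
tcp_rot: [[0.0, 1.0, 0.0], [1.0, -0.0, -0.0], [-0.0, 0.0, -1.0]]
force: [0.5, 0.5, -0.6]
opening: 0.152
grasp_force: 0.0
```

Now up, then over to above the blank.

Request:
move_arm --increments '[[[0,0,-0.3],[0,0,0],0.85],[[0,0,-0.7],[0,0,0],0.85],[[0,0,-0.8],[0,0,0],0.85],[[0,0,-0.8],[0,0,0],0.85],[[0,0,-0.8],[0,0,0],0.85],[[0,0,-0.8],[0,0,0],0.85],[[0,0,-0.8],[0,0,0],0.85],[[0,0,-0.7],[0,0,0],0.85],[[0,0,-0.4],[0,0,0],0.85],[[0,0,-0.1],[0,0,0],0.85],[[0,0,0],[0,0,0],0.85]]'

```text
time_s: 7.27
position: [0.5153, -0.3092, 0.2241]
tcp_rot: [[-0.0, 1.0, 0.002], [1.0, 0.0, -0.002], [-0.002, 0.002, -1.0]]
force: [-1.0, 0.0, -0.1]
opening: 0.155
grasp_force: 0.0
```

Request:
move_arm --increments '[[[0.4,0.1,0],[0,0,0],0.85],[[0.7,0.1,0],[0,0,0],0.85],[[0.7,0.1,0],[0,0,0],0.85],[[0.7,0.1,0],[0,0,0],0.85],[[0.7,0.1,0],[0,0,0],0.85],[[0.7,0.1,0],[0,0,0],0.85],[[0.7,0.1,0],[0,0,0],0.85],[[0.7,0.1,0],[0,0,0],0.85],[[0.7,0.1,0],[0,0,0],0.85],[[0.7,0.1,0],[0,0,0],0.85],[[0.7,0.2,0],[0,0,0],0.85],[[0.7,0.2,0],[0,0,0],0.85],[[0.7,0.1,0],[0,0,0],0.85],[[0.7,0.1,0],[0,0,0],0.85],[[0.7,0.1,0],[0,0,0],0.85],[[0.7,0.1,0],[0,0,0],0.85],[[0.7,0.1,0],[0,0,0],0.85],[[0.6,0.2,0],[0,0,0],0.85],[[0,0,0],[0,0,0],0.85],[[0,0,0],[0,0,0],0.85]]'

```text
time_s: 8.93
position: [0.5766, 0.0585, 0.221]
tcp_rot: [[-0.003, 1.0, -0.003], [1.0, 0.003, 0.0], [0.0, -0.003, -1.0]]
force: [0.3, 0.2, -0.8]
opening: 0.156
grasp_force: 0.0
```

Run:
```python
from h import *
s=read_state(); print(s["time_s"],s["position"])
p=capture("wrist"); cv2.imwrite("pics/w2.png",p["img"][:,:,::-1])
for n in("blank_round_head","blank_rect_head","blank_clover_head"):
  for r in pinpoint(p,n):
    g=ground(p,r["xy"],.007); d=g-s["position"]; print(n,r["confidence"],np.array(r["xy"])*[640,480],g, "units",(np.array(s["tcp_rot"]).T@(d+[0,0,.028])/.03).round(2))
```

```text
8.9333 [0.5766265  0.05852516 0.22104874]
blank_round_head 0.68 [326.528 205.92 ] [0.58166854 0.06073274 0.007     ] units [0.07 0.19 6.2 ]
blank_round_head 0.22 [330.624 267.312] [ 0.5864757  -0.00567859  0.007     ] units [-2.14  0.34  6.2 ]
blank_rect_head 0.84 [329.6  270.48] [ 0.58541309 -0.00927637  0.007     ] units [-2.26  0.31  6.2 ]
blank_clover_head 0.79 [324.608 153.984] [0.57944108 0.11252946 0.007     ] units [1.8  0.12 6.2 ]
```

View pics/w2.png

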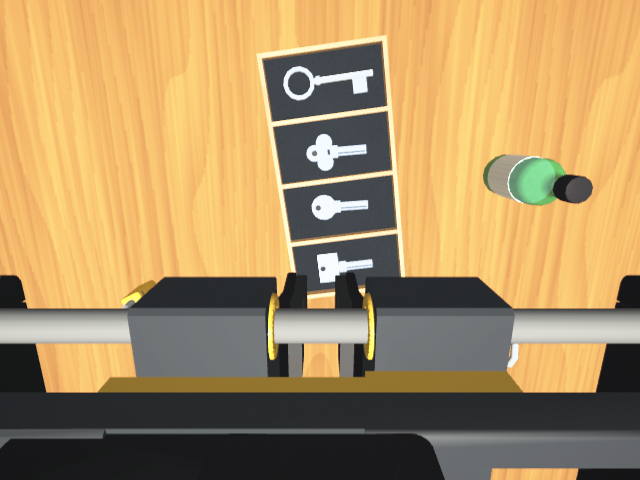

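The wrist view shows the round blank's head at (324,207), about 4 mm further ahead, with rect at (329,268) and clover at (322,153) on either side. I'll go down and dwell.

Request:
move_arm --increments '[[[0.04,0.14,0.3],[0,0,0],0.85],[[0,0,0.7],[0,0,0],0.85],[[0,0,0.8],[0,0,0],0.85],[[0,0,0.8],[0,0,0],0.85],[[0,0,0.8],[0,0,0],0.85],[[0,0,0.8],[0,0,0],0.85],[[0,0,0.7],[0,0,0],0.85],[[0,0,0.6],[0,0,0],0.85],[[0,0,0.4],[0,0,0],0.85],[[0,0,0.2],[0,0,0],0.85],[[0,0,0.1],[0,0,0],0.85],[[0,0,0],[0,0,0],0.85],[[0,0,0],[0,0,0],0.85],[[0,0,0],[0,0,0],0.85],[[0,0,0],[0,0,0],0.85],[[0,0,0],[0,0,0],0.85],[[0,0,0],[0,0,0],0.85],[[0,0,0],[0,0,0],0.85],[[0,0,0],[0,0,0],0.85],[[0,0,0],[0,0,0],0.85]]'

```text
time_s: 10.8
position: [0.5821, 0.0583, 0.0366]
tcp_rot: [[-0.0, 1.0, 0.0], [1.0, 0.0, 0.0], [0.0, 0.0, -1.0]]
force: [-0.6, -0.3, 0.0]
opening: 0.156
grasp_force: 0.0
```

Request:
move_arm --increments '[[[0,0,0],[0,0,0],0.85],[[0,0,0],[0,0,0],0.85],[[0,0,0],[0,0,0],0.85],[[0,0,0],[0,0,0],0.85],[[0,0,0],[0,0,0],0.85],[[0,0,0],[0,0,0],0.85],[[0,0,0],[0,0,0],0.85],[[0,0,0],[0,0,0],0.85],[[0,0,0],[0,0,0],0.85],[[0,0,0],[0,0,0],0.85],[[0,0,0],[0,0,0],0.85],[[0,0,0],[0,0,0],0.85],[[0,0,0],[0,0,0],0.85],[[0,0,0],[0,0,0],0.85],[[0,0,0],[0,0,0],0.85],[[0,0,0],[0,0,0],0.85],[[0,0,0],[0,0,0],0.85],[[0,0,0],[0,0,0],0.85],[[0,0,0],[0,0,0],0.85],[[0,0,0],[0,0,0],0.85]]'

```text
time_s: 12.47
position: [0.5821, 0.0582, 0.0365]
tcp_rot: [[-0.0, 1.0, -0.0], [1.0, 0.0, 0.0], [0.0, -0.0, -1.0]]
force: [0.1, 0.1, -0.7]
opening: 0.15
grasp_force: 0.0
```

Run:
```python
from h import *
s=read_state(); print(s["time_s"],s["position"])
p=capture("wrist")
for r in pinpoint(p,"blank_round_head"): print(r["confidence"],np.array(r["xy"])*[640,480],ground(p,r["xy"],.007))
cv2.imwrite("pics/w3.png",p["img"][:,:,::-1])
```

```text
12.4667 [0.5820786  0.05824088 0.03654366]
0.58 [315.52  266.592] [0.57908859 0.06079341 0.007     ]
```

View pics/w3.png

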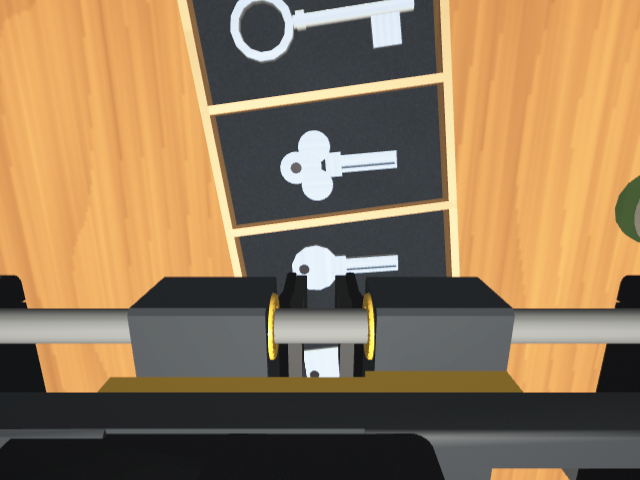

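The fingertips are over the round blank's head at (315,268), within 4 mm sideways, and the dwell has lasted over 2 s. I'm handing in.

```bash
python3 -c "
from rig import *
print(hand_in())"
```

```text
the job is handed in; nothing more can be done
None
```

I pointed at the customer's round-headed key on the mat and then at the round blank in the tray, over 2 s each, and handed in still pointing at the blank; the hand-in returned no verdict, and I saw no sign of contact.

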